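Clamp a meter housing to the slotted plate with a T-bolt

TASK

Clamp the green meter housing to the slotted steel plate: take the T-bolt out of its plywood stand by its brass nut, lower its head lengthwise down through the plate's slot in front of the housing's foot, and slide it along the slot, gently, until the shank is fully home in the foot's open notch. Only then turn it clockwise (seen from above) until the head stands square across under the slot's lips and stops, and go on turning the nut clockwise until it is just firmly snug on the foot: not loose, and not forced, because the enamel cracks. Let go, leave the housing where it stands, and disturb nothing else on the ledge.

Things in the scene. Friction and masses are not known exactly. Their poses are not given: they have to be found in the camera images.
- plate: Fixed grey steel clamping plate, 120 x 260 mm, 36 mm high, lying flat. Origin: centre of its underside. Its y axis runs along the single T-slot, which is centred (x = 0) and open at both ends. Slot mouth 20 mm wide, 25 mm at the very top (chamfer 3 mm deep); lips 10 mm thick (26 to 36 mm above the origin); cavity below them 54 mm wide, its floor 8 mm above the origin.
- housing: Loose green enamelled meter housing, 0.8 kg, on the plate: box 100 (x) x 90 (y) x 42 mm, dial on top up to 50 mm. Origin: centre of its underside, 36 mm above the plate's origin; axes parallel to the plate's. A key under it keeps it in line with the slot; a fixed dark steel stop block stands behind it (+y). From its -y side a flat foot, 60 mm wide, 10 mm thick, reaches along the slot to y = -130 mm.
- notch (a point): Point on the foot's top (46 mm above the ledge) where the bolt's axis stands when the shank touches the notch's bottom. The notch is in the foot's end: 20 mm wide, 32 mm deep, over the slot, open towards the housing's -y, so the bolt comes in along +y. 61 mm from the housing's wall. Axes as the housing's.
- stand: Fixed plywood stand, 80 (x) x 56 (y) x 24 mm, with a rectangular pocket 50 x 22 mm, floor at 8 mm, in which the bolt's head stands. Origin: centre of the underside.
- bolt: Steel T-bolt, about 0.22 kg, upright, head down. Origin: centre of the underside of its head. Head: bar 46 mm (its x) x 18 mm (its y) x 8 mm (z). Round 16 mm shank up to 75 mm over the origin; a red line across the shank's end runs along the head's long (x) axis. Half a turn about z is the same.
- nut: Tall brass flanged nut, captive on the bolt, 0.15 kg. Origin: on the axis, at the underside of its round flange (46 mm wide, 6 mm thick); above it a hexagon, 34 mm across flats, 6 to 40 mm up; the shank's end stands 0 to 5 mm above the nut at first, 7 mm when tight. Its x axis is normal to a pair of flats. At the start it is 30.5 to 35.1 mm above the bolt's origin.
- lock: Bystander: brass tumbler lock, 38 mm wide, 38 mm high. Origin under its centre.
- funnel: Bystander: steel coin funnel, 80 mm across the mouth, 60 mm high. Origin under its centre.
- lens: Bystander: cracked glass lens lying flat, 68 mm wide, 6 mm thick. Origin under its centre.
- spanner: Bystander: steel spanner lying flat.
- cover: Bystander: green housing cover with a glass window, 95 x 85 x 25 mm.
- gasket: Bystander: black rubber ring lying flat, 60 mm wide, 5 mm thick.
- neck (a point): Top of the bolt's neck, on its axis, 17 mm above the bolt's origin. The neck, from the head up, is 18 mm across and 9 mm tall with two opposite corners rounded: in the slot's mouth it lets the bolt turn only clockwise from above, from head lengthwise to head square, where it stops by itself after 1.6 to 1.8 rad.
- nut_top (a point): Top of the nut, on its axis, 40 mm up. Right-hand thread: clockwise lowers the nut 3.5 mm per rad. Stiff (0.09 N m), so the bolt turns with the nut until the head is stopped; then the nut turns alone at 0.1 to 0.2 N m and the head rises to the lips (flange then 28 mm above bolt origin). From there a spring washer adds 70 N per rad; the moment felt at rest passes 0.15 N m at 20 to 50 N.
Things that resemble listed ones, but are neither listed nor needed, are in the scene too. Leave any blue look-alike of the bolt alone.

How it is judged:
By the outcome, as a careful person would: the job done as asked, in the order asked, and still so for the second after the job is handed in, with the robot touching nothing.
It also fails if it takes over 72 s, if anything falls off the work surface, if the arm or the gripper's body presses on something with over 40 N, if the wrist force passes 120 N, or if a joint passes its speed limit or range.

ROBOT

A 7-joint arm with a two-finger parallel gripper is mounted at the origin on the work surface. World frame = base frame: x ahead of the robot, y to its left, z up, the work surface at z = 0. Lengths are in m, angles in rad, forces in N, time in s.
With the tool pointing down it reaches from about 0.4 to 0.75 m from the base axis. Payload 19.5 kg.
Tool frame: the origin (TCP) lies between the finger pads; the fingertips stand 14 mm ahead of it and the grasp point (between the pads) lies 5 mm behind it; x points along the fingers, z is the direction in which the jaws open and shut, and the axes are right-handed (so a half turn about x gives the same grasp; the last joint's range is limited). The gripper opens to 85 mm and grips with 20 to 120 N. Pads are 22 mm wide; open, the fingers measure 114 mm over their backs; the gripper's body (76 mm by 85 mm) begins 54 mm behind the grasp point. The pads swing forward as they close: fully open they stand 13 mm farther back than shut.
Start: joints at [1.177, 0.707, -0.028, 1.485, 0.022, 0.951, -0.075], TCP at [0.198, -0.54, 0.245] pointing down, gripper open.
Joint ranges: [-2.71, 2.71], [-0.32, 2.16], [-1.57, 1.52], [0, 2.45], [-1.46, 4.6], [0, 2.02], [-2.83, 2.83]. Speed limits (rad/s): [1.89, 1.89, 2.57, 2.57, 3.01, 3.01, 3.01].

INTERFACE

Orientations are given as [roll, pitch, yaw] about the fixed x, y, z axes, in that order (R = Rz(yaw) Ry(pitch) Rx(roll)).
In Python, from workcell import ctrl gives the robot as it stands.
- The arm moves only by the shell command python3 -m crank 'ROWS' [OPENING] [FORCE]. ROWS is text: rows parted by semicolons, each of 6 numbers parted by spaces: the shift along the tool's x, y, z in mm, then the turn, a rotation vector about the tool's x, y, z in rad. In form: dx dy dz ax ay az; .... A call has 1 to 12 rows; each row shifts and turns the commanded pose from where the row before left it, along the tool's axes as they then stand; what a row does not reach is not made up. A row lasts 1/12 s, in which the tool goes at most 41.7 mm and 7.16 degrees, less where a joint would pass 70% of its speed; a pose out of reach is approached as far as the arm can. A call with a gripper value outside its range is refused whole. OPENING is the closure in counts, from 0 (fully open) to 255 (shut), set as the call begins (- or left out, the last holds). The fingers move at their own pace and stop on an object; FORCE is the grip in N (left out, the last holds). Time passes only in rows, so rows that do not move let the fingers close. It gives the time, the measured TCP pose, the force and the opening at its end, in the units of the state.
- ctrl.observe(): the state, without advancing time (a new reading comes with each control period).
- ctrl.camera(name): name is "side" or "top"; returns (picture, depth): 420x560x3 uint8, red, green, blue; 420x560 float32, m along the optical axis (not along the pixel's ray), 0 where there is no reading.
- ctrl.calibration(name): a dict with "fx", "fy", "cx", "cy" (pixels), "distortion" ([k1, k2, p1, p2, k3] as OpenCV has them; the pictures are not rectified), "rvec" (rotation vector, rad) and "tvec" (3), from world to camera coordinates, as OpenCV has them. Camera axes: x right, y down, z forward; pixel columns grow to the right and rows downward; lengths in m; the calibration is good to about 2 mm. A picture is of the moment at which its call begins. calibration takes no time and is no camera call.
- ctrl.close_job(): hands the job in, once; it reports no verdict.
Trained networks look in the newest picture that a camera, given by its name, has taken for a name from the list of things; names that differ only in an ending like _2 or _b are one class to them, and where a whole thing is asked for, a point or a joint stands for the part that bears it (a point fixed in the world has none). Each returns a list of dicts, best first, with "confidence" (0 to 1); they miss things now and then, are a little off and sometimes report something else, mostly with a low value. They report only what shows in the picture. A call takes as long as a camera call. They do not tell look-alikes from the thing itself.
- ctrl.look_for(camera, target): "bbox" ([left, top, width, height] in pixels, round what is visible of it).
- ctrl.regions_of(camera, target): "pixels" (420x560 bool, what is visible of it) and "bbox" ([left, top, width, height] in pixels, round what is visible of it).
The state is a dict: "time_s": time; "q": joint angles; "dq": joint speeds; "effort": joint torques, N m; "tool_pos": TCP position; "ee_rot": TCP orientation; "ft_force": force on the tool from outside, world axes, zero at the start; "ft_torque": the same for the moment, N m; "gripper_width": opening from 0.0 (shut) to 1.0 (fully open).
Only numpy, scipy, OpenCV 4.12 (cv2) and the standard library are available. Lean on these libraries where they do the work, as an engineer would, in place of code of your own. Each camera call takes 0.05 s, during which the arm holds its last target. There are 200 camera calls.

## Working session

There is one attempt and no reset: what is moved stays moved. The work goes in short steps, Python scripts to look and compute and a shell command to move; the robot and the scene stay as the last step left them, time stands still between calls to the robot, and variables do not carry over. Pictures are saved under pics/ and viewed, about 8 in all and at most 12, crops included, and the job is handed in when it is done.

```bash
ls; mkdir -p pics; cat > h.py <<'E'
import numpy as np, cv2
from scipy.spatial.transform import Rotation as Ro
from workcell import ctrl
def cal(n):
    c=ctrl.calibration(n); K=np.array([[c['fx'],0,c['cx']],[0,c['fy'],c['cy']],[0,0,1.]])
    return K,np.array(c['distortion'],float),np.array(c['rvec'],float).ravel(),np.array(c['tvec'],float).ravel()
def ray(n,uv):
    K,d,r,t=cal(n); R=cv2.Rodrigues(r)[0]
    p=cv2.undistortPoints(np.array(uv,float).reshape(-1,1,2),K,d).reshape(-1,2)
    return -R.T@t, np.c_[p,np.ones(len(p))]@R   # points = C + depth*dir
def at_z(n,uv,z):
    C,D=ray(n,uv); return C+D*((z-C[2])/D[:,2])[:,None]
def at_d(n,uv,dep):
    C,D=ray(n,uv); return C+D*np.ravel(dep)[:,None]
def proj(n,P):
    K,d,r,t=cal(n); return cv2.projectPoints(np.array(P,float).reshape(-1,1,3),r,t,K,d)[0].reshape(-1,2)
def cloud(n,dep):
    v,u=np.mgrid[:dep.shape[0],:dep.shape[1]]
    return at_d(n,np.c_[u.ravel(),v.ravel()],dep).reshape(*dep.shape,3)
def tri(n1,u1,n2,u2):
    C1,D1=ray(n1,u1);C2,D2=ray(n2,u2);d1=D1[0];d2=D2[0]
    s=np.linalg.lstsq(np.c_[d1,-d2],C2-C1,rcond=None)[0]
    a=C1+s[0]*d1;b=C2+s[1]*d2; return (a+b)/2,np.linalg.norm(a-b)
def st():
    s=ctrl.observe(); print('t',s['time_s'],'pos',np.round(s['tool_pos'],4),'rot',np.round(s['ee_rot'],3),'F',np.round(s['ft_force'],1),'T',np.round(s['ft_torque'],2),'w',s['gripper_width'],'q',np.round(s['q'],2))
E
python3 - <<'E'
from h import *
st()
ims=[]
for n in('top','side'):
    im,d=ctrl.camera(n); np.savez('pics/%s0.npz'%n,im=im,d=d); cv2.imwrite('pics/%s0.png'%n,im[...,::-1])
    K,_,r,t=cal(n); print(n,K[0,0],'cam pos',-cv2.Rodrigues(r)[0].T@t)
    for k in('bolt','nut','stand','plate','housing','notch','lock','funnel'):
        print(k,[(np.round(x['bbox']).astype(int).tolist(),round(x['confidence'],2)) for x in ctrl.look_for(n,k)][:4])
E
```

```text
pics
t 0.0 pos [ 0.198  -0.5395  0.2448] rot [-3.108  1.57   1.956] F [-0.4 -0.4 -0.3] T [-0.01  0.01 -0.01] w 1.0028674745508919 q [ 1.18  0.71 -0.03  1.48  0.02  0.95 -0.08]
top 382.62522536467554 cam pos [ 0.42638533 -0.01178519  1.04685864]
bolt [([348, 293, 20, 16], 0.77), ([378, 224, 21, 18], 0.77), ([344, 252, 16, 21], 0.72), ([247, 152, 19, 21], 0.53)]
nut [([339, 252, 21, 16], 0.69), ([348, 292, 18, 19], 0.59), ([376, 224, 22, 17], 0.52)]
stand [([337, 246, 24, 33], 0.82)]
plate [([183, 182, 106, 68], 0.93), ([343, 253, 15, 16], 0.47)]
housing [([186, 197, 76, 48], 0.67), ([341, 251, 17, 18], 0.15)]
notch [([185, 197, 77, 48], 0.77)]
lock [([186, 198, 78, 46], 0.3)]
funnel [([318, 149, 30, 24], 0.77)]
side 459.80103108040424 cam pos [ 0.42585937 -0.91665561  0.72807598]
bolt [([197, 268, 28, 35], 0.95), ([290, 284, 26, 41], 0.9), ([244, 252, 24, 31], 0.89), ([357, 284, 18, 21], 0.48)]
nut [([289, 285, 25, 26], 0.9), ([197, 268, 24, 27], 0.71), ([248, 252, 20, 28], 0.59), ([259, 157, 53, 52], 0.23)]
stand [([241, 269, 36, 30], 0.55)]
plate [([251, 174, 82, 63], 0.77), ([201, 151, 60, 13], 0.63), ([315, 335, 53, 42], 0.52)]
housing [([259, 157, 50, 55], 0.82)]
notch [([258, 157, 53, 52], 0.93)]
lock [([356, 286, 17, 21], 0.83)]
funnel [([353, 229, 35, 31], 0.7)]
```

```bash
python3 -c "
import cv2
a=cv2.imread('pics/top0.png');cv2.imwrite('pics/a1.png',cv2.resize(a,(800,600)))
a=cv2.imread('pics/side0.png');cv2.imwrite('pics/a2.png',cv2.resize(a,(800,600)))"
```

```text
(no output)
```

View pics/a1.png

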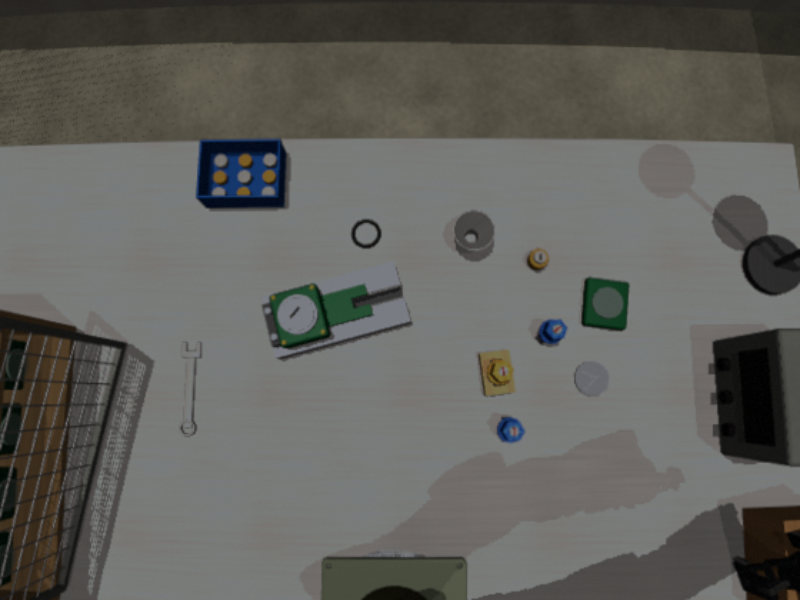

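View pics/a2.png

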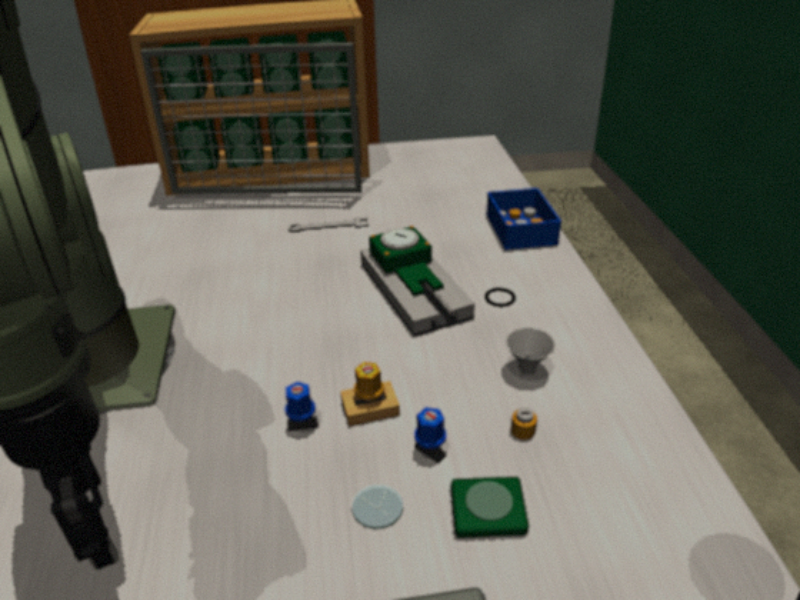

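The brass nut in the plywood stand (top view 350,260; side view 258,267 in raw pixels) is the one meant. The two blue look-alikes (358,301 and 387,232) stand free without a stand, and the small brass thing at (377,181) is the lock. I'll confirm with an enlarged crop and measure from both views and the depth.

```bash
python3 - <<'E'
from h import *
T=np.load('pics/top0.npz');S=np.load('pics/side0.npz')
a=cv2.resize(T['im'][240:285,325:375],None,fx=8,fy=8,interpolation=3)
b=cv2.resize(S['im'][245:300,225:285],None,fx=6.5,fy=6.5,interpolation=3)
c=cv2.resize(T['im'][180:255,178:294],None,fx=3.4,fy=3.4,interpolation=3)
d=cv2.resize(S['im'][155:235,245:335],None,fx=3,fy=3,interpolation=3)
can=np.zeros((600,800,3),np.uint8)
for im,x,y in((a,0,0),(b,405,0),(c,0,340),(d,400,340)):
    h,w=im.shape[:2];h=min(h,600-y);w=min(w,800-x);can[y:y+h,x:x+w]=im[:h,:w]
cv2.imwrite('pics/c1.png',np.clip(can[...,::-1]*1.6,0,255).astype(np.uint8))
c={}
for n,A in(('top',T),('side',S)):
    ctrl.camera(n); P=cloud(n,A['d'])
    for k in('nut','stand','plate','housing'):
        for r in ctrl.regions_of(n,k)[:3]:
            m=r['pixels']&(A['d']>0);p=P[m]
            if len(p)<20: continue
            print(n,k,round(r['confidence'],2),np.round(r['bbox']),len(p),'med',np.round(np.median(p,0),3),'z pct',np.round(np.percentile(p[:,2],[5,50,95]),3))
P=cloud('top',T['d'])
z=P[...,2]
x,y=P[...,0],P[...,1]
# plate top
m=(z>.031)&(z<.041)&(np.abs(np.mgrid[:420,:560][1]-236)<60)&(np.abs(np.mgrid[:420,:560][0]-216)<45)
pts=P[m][:,:2].astype(np.float32);print(len(pts),cv2.minAreaRect(pts))
m2=(z>.065)&(np.abs(np.mgrid[:420,:560][1]-236)<60)&(np.abs(np.mgrid[:420,:560][0]-216)<45)
print('housing top',cv2.minAreaRect(P[m2][:,:2].astype(np.float32)),np.median(z[m2]))
for nm,Q in(('top',P),('side',cloud('side',S['d']))):
    n=(np.hypot(Q[...,0]-.35,Q[...,1]+.18)<.09)&(Q[...,2]>.065)
    if n.any(): print(nm,'nut hi',Q[n].mean(0),np.percentile(Q[n],[2,98],axis=0),n.sum())
    n=(np.hypot(Q[...,0]-.35,Q[...,1]+.18)<.12)&(np.abs(Q[...,2]-.024)<.004)
    print(nm,'stand',cv2.minAreaRect(Q[n][:,:2].astype(np.float32)) if n.any() else 0,n.sum())
E
```

```text
top nut 0.61 [376. 220.  20.  20.] 218 med [ 0.541 -0.287  0.071] z pct [0.037 0.071 0.077]
top nut 0.53 [339. 253.  20.  16.] 185 med [ 0.468 -0.186  0.081] z pct [0.047 0.081 0.084]
top nut 0.49 [347. 291.  19.  21.] 238 med [ 0.365 -0.205  0.072] z pct [0.036 0.072 0.076]
top stand 0.77 [336. 248.  25.  30.] 393 med [ 0.461 -0.182  0.025] z pct [0.009 0.025 0.028]
top plate 0.93 [185. 181. 104.  70.] 2198 med [0.598 0.047 0.036] z pct [0.008 0.036 0.039]
top plate 0.44 [340. 250.  20.  19.] 239 med [ 0.467 -0.187  0.08 ] z pct [0.045 0.08  0.084]
top housing 0.69 [334. 242.  28.  37.] 477 med [ 0.462 -0.184  0.024] z pct [0.001 0.024 0.044]
top housing 0.63 [187. 198.  74.  46.] 2124 med [0.579 0.148 0.077] z pct [0.044 0.077 0.087]
side nut 0.81 [200. 267.  19.  26.] 413 med [ 0.365 -0.224  0.055] z pct [0.035 0.055 0.073]
side nut 0.6 [249. 254.  20.  23.] 404 med [ 0.467 -0.208  0.063] z pct [0.043 0.063 0.08 ]
side nut 0.6 [292. 285.  21.  27.] 517 med [ 0.541 -0.307  0.056] z pct [0.032 0.056 0.073]
side stand 0.92 [237. 267.  39.  30.] 658 med [ 0.469 -0.216  0.021] z pct [0
[... 266 characters left out ...]
260032654, 0.26174911856651306), 15.221626281738281)
housing top ((0.5029335021972656, 0.12417295575141907), (0.2867950201034546, 0.12298604846000671), 37.40823745727539) 0.08146865526167812
top nut hi [ 0.36418218 -0.21020633  0.07350349] [[ 0.34796664 -0.225258    0.06837141]
 [ 0.38007321 -0.1945984   0.07754694]] 162
top stand ((0.4478949010372162, -0.19582298398017883), (0.04001561552286148, 0.05809016525745392), 1.2472995519638062) 183
side nut hi [ 0.36320677 -0.21506163  0.0716677 ] [[ 0.34778737 -0.2302807   0.06556835]
 [ 0.37919308 -0.19645473  0.07568954]] 196
side stand ((0.4467252492904663, -0.19692516326904297), (0.03734620660543442, 0.0571724958717823), 8.646078109741211) 195
```

View pics/c1.png

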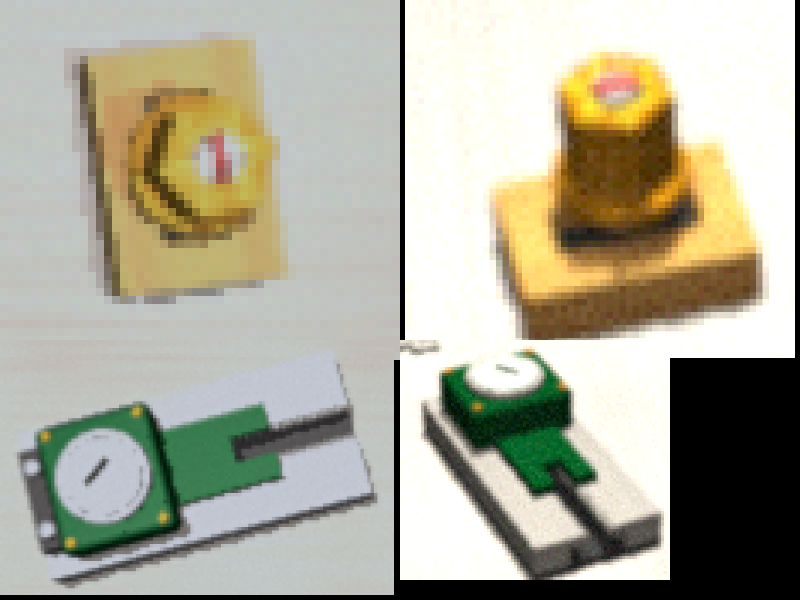

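The crop shows the brass hex nut in the plywood stand, with a white shank end and its red line running along the stand's long axis. The slot runs from the plate's right end to the foot's notch (crop 240,445). Next I'll fit the exact values.

```bash
python3 - <<'E'
from h import *
T=np.load('pics/top0.npz');S=np.load('pics/side0.npz');A={'top':T,'side':S}
P=cloud('top',T['d']);Q=cloud('side',S['d'])
for nm,X in(('top',P),('side',Q)):
    near=np.hypot(X[...,0]-.467,X[...,1]+.187)<.024
    z=X[near][:,2]; print(nm,'z hist',np.histogram(z,bins=np.arange(.02,.092,.004)))
    m=near&(X[...,2]>.076); print(' topface mean',X[m].mean(0),'minmax mid',(X[m].min(0)+X[m].max(0))/2,'medz',np.median(X[m][:,2]),m.sum())
    n=(np.abs(X[...,0]-.462)<.06)&(np.abs(X[...,1]+.184)<.045)&(np.abs(X[...,2]-.024)<.005)
    print(' stand',cv2.minAreaRect(X[n][:,:2].astype(np.float32)))
    m=(np.hypot(X[...,0]-.579,X[...,1]-.148)<.1)&(X[...,2]>.07)
    print(' housing top',cv2.minAreaRect(X[m][:,:2].astype(np.float32)))
    m=(np.hypot(X[...,0]-.588,X[...,1]-.11)<.2)&(np.abs(X[...,2]-.036)<.004); 
    print(' plate',cv2.minAreaRect(X[m][:,:2].astype(np.float32)))
# hex fit
G={}
for n in A:
    g=cv2.GaussianBlur(A[n]['im'].astype(np.float32),(0,0),.7)
    G[n]=np.sqrt(sum(cv2.Sobel(g[...,c],cv2.CV_32F,1,0)**2+cv2.Sobel(g[...,c],cv2.CV_32F,0,1)**2 for c in range(3)))
def hexp(c,a,r=.017/np.cos(np.pi/6)):
    v=[c+np.r_[r*np.cos(a+np.pi/6+k*np.pi/3),r*np.sin(a+np.pi/6+k*np.pi/3),0] for k in range(7)]
    return np.concatenate([v[k]+(v[k+1]-v[k])*np.linspace(0,1,12)[:,None] for k in range(6)])
for n in A:
    res=[]
    for a in np.arange(0,60,3):
        best=max((cv2.remap(G[n],proj(n,hexp(np.array([x,y,.0805]),np.radians(a))).astype(np.float32)[None],None,1).mean(),x,y) for x in np.arange(.458,.478,.002) for y in np.arange(-.198,-.176,.002))
        res.append((round(float(best[0]),1),a,round(best[1],3),round(best[2],3)))
    print(n,sorted(res)[::-1][:7], sorted(res)[0])
# red line on shank
im=T['im'].astype(int);red=(im[...,0]-im[...,1]>50)&(im[...,0]-im[...,2]>25)
v,u=np.where(red[245:275,335:368]);print(np.c_[u+335,v+245, im[v+245,u+335]].tolist())
# green foot
m=(im[...,1]>im[...,0]*1.5)&(np.abs(P[...,2]-.046)<.006)&(np.hypot(P[...,0]-.588,P[...,1]-.11)<.2)
print('foot',cv2.minAreaRect(at_z('top',np.argwhere(m)[:,::-1],.046)[:,:2].astype(np.float32)),m.sum())
t=ctrl.observe()['ee_rot'];print(Ro.from_euler('xyz',t).as_matrix().round(3))
E
```

```text
top z hist (array([ 15,  43,   2,   0,   1,   2,  33,  29,   6,   2,   2,   5,   4,
         3,  20, 118,  26]), array([0.02 , 0.024, 0.028, 0.032, 0.036, 0.04 , 0.044, 0.048, 0.052,
       0.056, 0.06 , 0.064, 0.068, 0.072, 0.076, 0.08 , 0.084, 0.088]))
 topface mean [ 0.46884593 -0.1930055   0.08213126] minmax mid [ 0.46993919 -0.19309609  0.08170977] medz 0.08225832986968662 164
 stand ((0.46907496452331543, -0.1932220458984375), (0.08026109635829926, 0.05664026737213135), 7.139040470123291)
 housing top ((0.5712090730667114, 0.17236721515655518), (0.1008242517709732, 0.09104975312948227), 15.695175170898438)
 plate ((0.5882984399795532, 0.11056055128574371), (0.12124261260032654, 0.26174911856651306), 15.221626281738281)
side z hist (array([ 26,   3,   0,   0,   1,   6,  30,  11,  15,  10,  15,  13,  11,
        15, 110,  53,   1]), array([0.02 , 0.024, 0.028, 0.032, 0.036, 0.04 , 0.044, 0.048, 0.052,
       0.056, 0.06 , 0.064, 0.068, 0.072, 0.076, 0.08 , 0.084, 0.088]))
 topface mean [ 0.46822258 -0.19562636  0.07946739] minmax mid [ 0.46851262 -0.19294644  0.08043968] medz 0.0
[... 602 characters left out ...]
oat64(-0.194)), (177.1, np.int64(9), np.float64(0.47), np.float64(-0.194)), (176.2, np.int64(6), np.float64(0.47), np.float64(-0.194)), (175.7, np.int64(24), np.float64(0.47), np.float64(-0.194))] (168.3, np.int64(36), np.float64(0.47), np.float64(-0.194))Traceback (most recent call last):
  File "<stdin>", line 25, in <module>
  File "<stdin>", line 25, in <genexpr>
  File "h.py", line 16, in proj
    K,d,r,t=cal(n); return cv2.projectPoints(np.array(P,float).reshape(-1,1,3),r,t,K,d)[0].reshape(-1,2)
            ~~~^^^
  File "h.py", line 5, in cal
    c=ctrl.calibration(n); K=np.array([[c['fx'],0,c['cx']],[0,c['fy'],c['cy']],[0,0,1.]])
ValueError: time passes only in moves, steps and waits
```

```bash
sed -i 's/^def cal(n):/import functools\n@functools.lru_cache\ndef cal(n):/' h.py; python3 - <<'E'
from h import *
T=np.load('pics/top0.npz');S=np.load('pics/side0.npz');A={'top':T,'side':S}
P=cloud('top',T['d'])
G={}
for n in A:
    g=cv2.GaussianBlur(A[n]['im'].astype(np.float32),(0,0),.7)
    G[n]=np.sqrt(sum(cv2.Sobel(g[...,c],cv2.CV_32F,1,0)**2+cv2.Sobel(g[...,c],cv2.CV_32F,0,1)**2 for c in range(3)))
def hexp(c,a,r=.017/np.cos(np.pi/6)):
    v=[c+np.r_[r*np.cos(a+np.pi/6+k*np.pi/3),r*np.sin(a+np.pi/6+k*np.pi/3),0] for k in range(7)]
    return np.concatenate([v[k]+(v[k+1]-v[k])*np.linspace(0,1,12)[:,None] for k in range(6)])
for n in A:
    res=[]
    for a in np.arange(0,60,3):
        best=max((cv2.remap(G[n],proj(n,hexp(np.array([x,y,.0805]),np.radians(a))).astype(np.float32)[None],None,1).mean(),x,y) for x in np.arange(.46,.478,.002) for y in np.arange(-.202,-.184,.002))
        res.append((round(float(best[0]),1),int(a),round(float(best[1]),3),round(float(best[2]),3)))
    print(n,sorted(res)[::-1][:6], sorted(res)[0])
im=T['im'].astype(int);red=(im[...,0]-im[...,1]>40)&(im[...,0]-im[...,2]>15)&(im[...,2]>im[...,1]-15)
v,u=np.where(red[245:275,335:368]);print(np.c_[u+335,v+245, im[v+245,u+335]].tolist())
m=(im[...,1]>im[...,0]*1.5)&(np.abs(P[...,2]-.046)<.006)&(np.hypot(P[...,0]-.588,P[...,1]-.11)<.2)
W=at_z('top',np.argwhere(m)[:,::-1],.046); print('foot',cv2.minAreaRect(W[:,:2].astype(np.float32)),m.sum())
yp=np.array([-np.sin(.2657),np.cos(.2657)]);xp=np.array([yp[1],-yp[0]])
r=W[:,:2]-np.array([.5883,.1106]);print('foot in plate y pct',np.percentile(r@yp,[1,99]),'x',np.percentile(r@xp,[1,99]))
im2=S['im'].astype(int);Q=cloud('side',S['d'])
m=(im2[...,1]>im2[...,0]*1.5)&(np.abs(Q[...,2]-.044)<.006)&(np.hypot(Q[...,0]-.588,Q[...,1]-.11)<.2)
r=Q[m][:,:2]-np.array([.587,.1071]);print('side foot y pct',np.percentile(r@yp,[1,99]),'x',np.percentile(r@xp,[1,99]))
t=ctrl.observe()['ee_rot'];print(Ro.from_euler('xyz',t).as_matrix().round(3))
E
```

```text
top [(179.5, 15, 0.47, -0.194), (179.4, 18, 0.47, -0.194), (178.7, 21, 0.47, -0.194), (178.5, 12, 0.47, -0.194), (177.1, 9, 0.47, -0.194), (176.2, 6, 0.47, -0.194)] (168.3, 36, 0.47, -0.194)
side [(317.6, 6, 0.468, -0.196), (317.0, 3, 0.468, -0.196), (316.1, 9, 0.468, -0.196), (315.8, 12, 0.468, -0.196), (315.2, 0, 0.468, -0.196), (314.2, 15, 0.468, -0.196)] (302.5, 39, 0.468, -0.196)
[[352, 257, 118, 67, 65], [352, 258, 121, 68, 69], [352, 259, 121, 62, 63], [352, 260, 109, 52, 51], [352, 261, 95, 52, 52], [352, 262, 99, 58, 50]]
foot ((0.5931088328361511, 0.08807273209095001), (0.058901190757751465, 0.08449715375900269), 15.356846809387207) 609
foot in plate y pct [-0.06410381  0.01860177] x [-0.03027717  0.02762911]
side foot y pct [-0.06491109  0.06352902] x [-0.04946098  0.03816546]
[[-0.     0.939  0.345]
 [ 0.     0.345 -0.939]
 [-1.     0.    -0.   ]]
```

```bash
cat >> h.py <<'E'
def go(p,ang=None):
    """needed tool-frame shift (mm) at present attitude and turn about tool x for tool-z yaw ang (deg)"""
    s=ctrl.observe();R=Ro.from_euler('xyz',s['ee_rot']).as_matrix()
    y=np.degrees(np.arctan2(R[1,2],R[0,2])); tilt=R[:,0]
    d=R.T@(np.array(p)-s['tool_pos'])*1e3
    print('shift',d.round(1),'yaw now',round(y,2), '' if ang is None else 'ax %.4f'%np.radians(-((ang-y+180)%360-180)),'toolx',tilt.round(4),'q7',round(s['q'][6],3))
E
python3 -m crank '0 31.1 -19.3 0 0 0; 0 31.1 -19.3 0 0 0; 0 31.1 -19.3 0 0 0; 0 31.1 -19.3 0 0 0; 0 31.1 -19.3 0 0 0; 0 31.1 -19.3 0 0 0; 0 31.1 -19.3 0 0 0; 0 31.1 -19.3 0 0 0; 0 31.1 -19.3 0 0 0; 0 31.1 -19.3 0 0 0; 0 31.1 -19.3 0 0 0; 0 31.1 -19.3 0 0 0' 60
python3 -m crank '5 0 0 -0.116 0 0; 5 0 0 -0.116 0 0; 5 0 0 -0.116 0 0; 5 0 0 -0.116 0 0; 5 0 0 -0.116 0 0; 5 0 0 -0.116 0 0; 5 0 0 -0.116 0 0; 5 0 0 -0.116 0 0; 5 0 0 -0.116 0 0; 5 0 0 -0.116 0 0; 5 0 0 -0.116 0 0; 5 0 0 -0.116 0 0'
python3 -c "
from h import *
st();go([.4687,-.194,.066],10)"
```

```text
time_s: 2.4
tool_pos: [0.4696, -0.1921, 0.2455]
ee_rot: [1.048, 1.571, -0.171]
ft_force: [0.4, -0.9, -0.4]
gripper_width: 0.763
time_s: 3.4
tool_pos: [0.4687, -0.1938, 0.1851]
ee_rot: [-0.047, 1.571, 0.132]
ft_force: [-0.6, -1.1, 1.3]
gripper_width: 0.768
t 3.4 pos [ 0.4687 -0.1938  0.1851] rot [-0.047  1.571  0.132] F [-0.6 -1.1  1.3] T [-0.    0.   -0.03] w 0.7682478507632109 q [ 0.53  0.71 -0.36  1.8   0.37  0.69  0.14]
shift [ 1.191e+02 -2.000e-01 -1.000e-01] yaw now 10.23 ax 0.0041 toolx [ 2.e-04  0.e+00 -1.e+00] q7 0.143
```

```bash
python3 -m crank '14 0 0 0 0 0; 14 0 0 0 0 0; 14 0 0 0 0 0; 14 0 0 0 0 0; 14 0 0 0 0 0; 14 0 0 0 0 0; 14 0 0 0 0 0; 10 0 0 0 0 0; 6 0 0 0 0 0; 6 0 0 0 0 0; 0 0 0 0 0 0'
python3 -c "
from h import *
st();go([.4687,-.194,.065],10)
ims=[]
for n,(v,u) in(('top',(220,300)),('side',(200,200))):
    im,d=ctrl.camera(n);ims.append(cv2.resize(im[v:v+100,u:u+100],(400,400),interpolation=3))
cv2.imwrite('pics/d1.png',np.clip(np.hstack(ims)[...,::-1]*1.6,0,255).astype(np.uint8))"
```

```text
time_s: 4.32
tool_pos: [0.4685, -0.1936, 0.0647]
ee_rot: [2.565, 1.57, 2.738]
ft_force: [0.7, 0.1, -0.4]
gripper_width: 0.764
t 4.3167 pos [ 0.4685 -0.1936  0.0647] rot [2.565 1.57  2.738] F [ 0.7  0.1 -0.4] T [-0.02  0.03  0.01] w 0.7638563125781206 q [ 0.45  0.91 -0.22  1.89  0.48  0.39  0.04]
shift [-0.3 -0.4  0.1] yaw now 9.91 ax -0.0015 toolx [-7.e-04  3.e-04 -1.e+00] q7 0.039
```

View pics/d1.png

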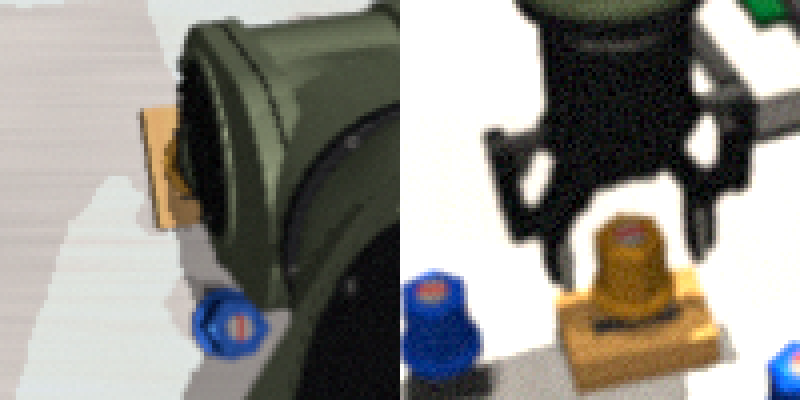

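The side view (right half) shows the open fingers straddling the brass nut evenly, left finger at (565,270) and right at (703,235), with the nut at (635,260). The top view is mostly hidden by the wrist. Closing now.

```bash
python3 -m crank '0 0 0 0 0 0; 0 0 0 0 0 0; 0 0 0 0 0 0; 0 0 0 0 0 0; 0 0 0 0 0 0; 0 0 0 0 0 0; 0 0 0 0 0 0; 0 0 0 0 0 0' 255 60
python3 -c "
from h import *
st();go([.4687,-.194,.065],10)"

```

```text
time_s: 5.08
tool_pos: [0.469, -0.1939, 0.0659]
ee_rot: [-0.514, 1.57, -0.341]
ft_force: [-0.4, 0.4, 8.0]
gripper_width: 0.394
t 5.0833 pos [ 0.469  -0.1939  0.0659] rot [-0.514  1.57  -0.341] F [-0.4  0.4  8. ] T [-0.02  0.1   0.01] w 0.3938379244309962 q [ 0.45  0.91 -0.22  1.89  0.48  0.39  0.04]
shift [ 0.9 -0.1 -0.3] yaw now 9.9 ax -0.0017 toolx [ 9.e-04 -3.e-04 -1.e+00] q7 0.039
```

```bash
python3 -m crank '-6 0 0 0 0 0; -6 0 0 0 0 0; -6 0 0 0 0 0; -10 0 0 0 0 0; -14 0 0 0 0 0; -14 0 0 0 0 0; -14 0 0 0 0 0; -14 0 0 0 0 0; -14 0 0 0 0 0; -14 0 0 0 0 0; 0 0 0 0 0 0'
python3 -c "
from h import *
st();go([.614,.0123,.165],108)
im,d=ctrl.camera('side');np.savez('pics/s1.npz',im=im,d=d)
u=proj('side',[.469,-.194,.165])[0].astype(int);print(u)
c=im[max(0,u[1]-50):u[1]+60,u[0]-55:u[0]+55]
print(max(0,u[1]-50),u[0]-55)
cv2.imwrite('pics/e1.png',np.clip(cv2.resize(c,None,fx=5,fy=5,interpolation=3)[...,::-1]*1.6,0,255).astype(np.uint8))
P=cloud('side',d)
br=(im[...,0].astype(int)-im[...,2]>50)&(P[...,2]>.1)&(np.hypot(P[...,0]-.469,P[...,1]+.194)<.05)
p=P[br];print(br.sum());print(np.percentile(p,[1,50,99],axis=0).round(4))
st=(np.hypot(P[...,0]-.469,P[...,1]+.194)<.05)&(P[...,2]>.085);q=P[st];print(np.percentile(q,[0.5,2,50],axis=0).round(4))
v=np.where(br);rows=np.unique(v[0]);
for r in rows: print(r,(v[0]==r).sum(),v[1][v[0]==r].min(),v[1][v[0]==r].max(),np.median(P[r][br[r]][:,2]).round(4), im[r,v[1][v[0]==r].min()+8])
"

```

```text
time_s: 6.0
tool_pos: [0.4693, -0.194, 0.18]
ee_rot: [-0.497, 1.568, -0.324]
ft_force: [0.7, -0.7, -4.5]
gripper_width: 0.391
t 6.0 pos [ 0.4693 -0.194   0.18  ] rot [-0.497  1.568 -0.324] F [ 0.7 -0.7 -4.5] T [ 0.01 -0.09 -0.02] w 0.39113081155000445 q [ 0.53  0.72 -0.36  1.81  0.37  0.68  0.13]
shift [ 15.2 178.4 178. ] yaw now 9.9 ax -1.7122 toolx [ 0.0031 -0.001  -1.    ] q7 0.13
[254 226]
176 199
342
[[ 0.4442 -0.2174  0.156 ]
 [ 0.4685 -0.2092  0.1786]
 [ 0.4863 -0.1808  0.587 ]]
[[ 0.4221 -0.2424  0.1234]
 [ 0.4247 -0.2408  0.1283]
 [ 0.4651 -0.2163  0.3285]]
3 2 222 223 0.5891 [200 160  88]
4 2 223 224 0.5876 [198 155  83]
5 2 224 225 0.5859 [198 154  87]
6 2 225 226 0.584 [192 151  82]
12 1 230 230 0.5746 [164 121  62]
13 1 231 231 0.5726 [118  87  43]
120 1 220 220 0.4008 [35 38 27]
211 3 251 254 0.1932 [99 83 62]
212 8 250 261 0.1925 [77 48 18]
213 9 248 261 0.1943 [79 38 26]
214 8 247 262 0.1933 [83 43 37]
215 6 248 262 0.1926 [76 59 55]
216 7 248 262 0.1937 [64 59 52]
217 9 248 262 0.1938 [76 57 39]
218 13 248 261 0.1929 [80 57 17]
219 13 248 260 0.1935 [94 63 14]
220 14 248 262 0.1929 [98 70 20]
221 14 248 261 0.1914 [86 58 19]
222 11 248 262 0.1896 [81 53 16]
223 14 248 262 0.1862 [73 47  6]
224 13 249 262 0.1841 [70 48 16]
225 12 249 262 0.1813 [72 51 11]
226 13 249 261 0.1789 [69 48  8]
227 13 250 263 0.1778 [64 41  7]
228 14 249 264 0.1745 [67 46  1]
229 15 249 264 0.1705 [74 50 11]
230 16 249 265 0.1678 [73 52 15]
231 17 249 265 0.1662 [74 48 13]
232 19 246 264 0.1638 [78 53 14]
233 19 246 264 0.161 [84 56  5]
234 17 247 263 0.1594 [90 58 10]
235 15 248 262 0.1594 [97 66 19]
236 12 250 261 0.1586 [82 55  9]
237 7 252 258 0.1559 [60 44 19]
```

View pics/e1.png

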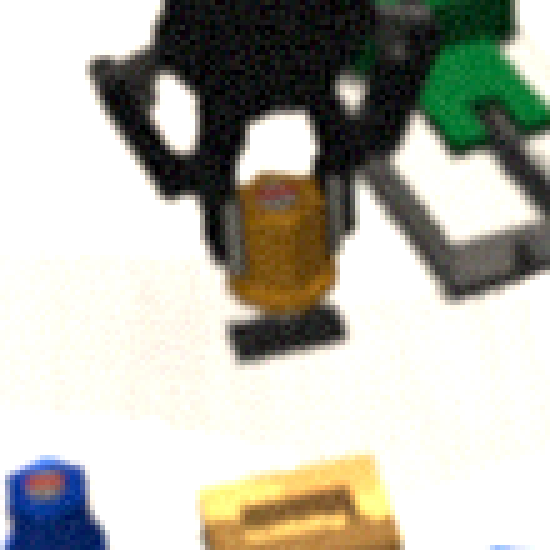

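The bolt hangs from the jaws upright with its head clear of the stand. The head's lower edge runs from crop (240,358) to (345,340). I'll get the head's yaw from the dark bar's pixels.

```bash
python3 -c "
from h import *
A=np.load('pics/s1.npz');im=A['im'];P=cloud('side',A['d'])
dark=(im.max(2)<75);sub=np.zeros_like(dark);sub[236:252,240:274]=1
m=dark&sub
n,l,s,c=cv2.connectedComponentsWithStats(m.astype(np.uint8));k=1+s[1:,4].argmax();m=l==k;print(s[k])
p=P[m];print(np.percentile(p,[2,50,98],axis=0).round(4))
# lower edge, subpixel
g=im.mean(2)
E=[]
for u in range(249,267):
    r=np.where(m[:,u])[0].max(); col=g[r-1:r+4,u];th=(col[0]+col[-1])/2;i=np.argmax(col>th);E.append((u,r-1+i-1+(th-col[i-1])/(col[i]-col[i-1])))
E=np.array(E);f=np.polyfit(E[:,0],E[:,1],1);print('resid',(E[:,1]-np.polyval(f,E[:,0])).std())
W=at_z('side',np.c_[[248,267],np.polyval(f,[248,267])],.180-.058);d=W[1]-W[0];print(W,'yaw',np.degrees(np.arctan2(d[1],d[0])))
f=np.polyfit(p[:,0],p[:,1],1);print('depth yaw',np.degrees(np.arctan(f[0])))
q=cv2.minAreaRect(p[:,:2].astype(np.float32));print(q)
"

```

```text
[245 236  23  12 176]
[[ 0.4479 -0.217   0.1223]
 [ 0.4684 -0.2014  0.1282]
 [ 0.4899 -0.1874  0.1551]]
resid 0.1111112933260599
[[ 0.45139856 -0.20674674  0.122     ]
 [ 0.49088496 -0.20053447  0.122     ]] yaw 8.940885418819418
depth yaw 4.559779910979851
((0.4692569971084595, -0.2028064727783203), (0.04456181079149246, 0.03384212777018547), 7.016060829162598)
```

```bash
python3 -m crank '0 14.9 14.8 0 0 0; 0 14.9 14.8 0 0 0; 0 14.9 14.8 0 0 0; 0 14.9 14.8 0 0 0; 0 14.9 14.8 0 0 0; 0 14.9 14.8 0 0 0; 0 14.9 14.8 0 0 0; 0 14.9 14.8 0 0 0; 0 14.9 14.8 0 0 0; 0 14.9 14.8 0 0 0; 0 14.9 14.8 0 0 0; 0 14.9 14.8 0 0 0'
python3 -m crank '0 0 0 -0.12 0 0; 0 0 0 -0.12 0 0; 0 0 0 -0.12 0 0; 0 0 0 -0.12 0 0; 0 0 0 -0.12 0 0; 0 0 0 -0.12 0 0; 0 0 0 -0.12 0 0; 0 0 0 -0.12 0 0; 0 0 0 -0.12 0 0; 0 0 0 -0.12 0 0; 0 0 0 -0.12 0 0; 0 0 0 -0.12 0 0'
python3 -m crank '0 0 0 -0.12 0 0; 0 0 0 -0.12 0 0; 0 0 0 0 0 0; 0 0 0 0 0 0'
python3 -c "
from h import *
st();go([.614,.0123,.110],106.6)"

```

```text
time_s: 7.05
tool_pos: [0.6129, 0.0138, 0.1764]
ee_rot: [3.123, 1.569, -2.987]
ft_force: [0.7, 0.6, -2.7]
gripper_width: 0.389
time_s: 8.05
tool_pos: [0.6125, 0.0129, 0.1763]
ee_rot: [1.588, 1.57, -3.077]
ft_force: [0.5, 0.8, -3.4]
gripper_width: 0.388
time_s: 8.38
tool_pos: [0.6126, 0.0128, 0.1765]
ee_rot: [1.067, 1.57, 2.916]
ft_force: [-0.4, -0.1, -4.5]
gripper_width: 0.39
t 8.3833 pos [0.6126 0.0128 0.1765] rot [1.067 1.57  2.916] F [-0.4 -0.1 -4.5] T [ 0.   -0.02  0.05] w 0.3895930627816562 q [ 0.26  0.94 -0.77  1.41  0.69  1.07  1.22]
shift [66.5 -1.3 -0.9] yaw now 105.95 ax -0.0113 toolx [-1.2e-03  3.0e-04 -1.0e+00] q7 1.221
```

```bash
python3 -m crank '12 -1.3 0 0 0 0; 12 0 -0.9 -0.011 0 0; 12 0 0 0 0 0; 12 0 0 0 0 0; 12 0 0 0 0 0; 6 0 0 0 0 0; 0 0 0 0 0 0; 0 0 0 0 0 0'
python3 -c "
from h import *
st();go([.614,.0123,.110],106.6)
ims=[]
for n in('top','side'):
    im,d=ctrl.camera(n);np.savez('pics/%s2.npz'%n,im=im,d=d)
    u=proj(n,[.614,.0123,.052])[0].astype(int);print(n,u)
    ims.append(cv2.resize(im[u[1]-40:u[1]+40,u[0]-40:u[0]+40],(400,400),interpolation=3)); print('origin',u-40)
cv2.imwrite('pics/f1.png',np.clip(np.hstack(ims)[...,::-1]*1.6,0,255).astype(np.uint8))"

```

```text
time_s: 9.05
tool_pos: [0.6143, 0.0126, 0.1112]
ee_rot: [0.481, 1.57, 2.345]
ft_force: [-0.7, 0.2, -3.3]
gripper_width: 0.389
t 9.05 pos [0.6143 0.0126 0.1112] rot [0.481 1.57  2.345] F [-0.7  0.2 -3.3] T [0.01 0.04 0.01] w 0.3890276142376425 q [ 0.25  1.02 -0.72  1.46  0.76  0.96  1.18]
shift [ 1.2  0.4 -0.2] yaw now 106.79 ax 0.0033 toolx [-3.e-04  3.e-04 -1.e+00] q7 1.179
top [270 205]
origin [230 165]
side [305 205]
origin [265 165]
```

View pics/f1.png

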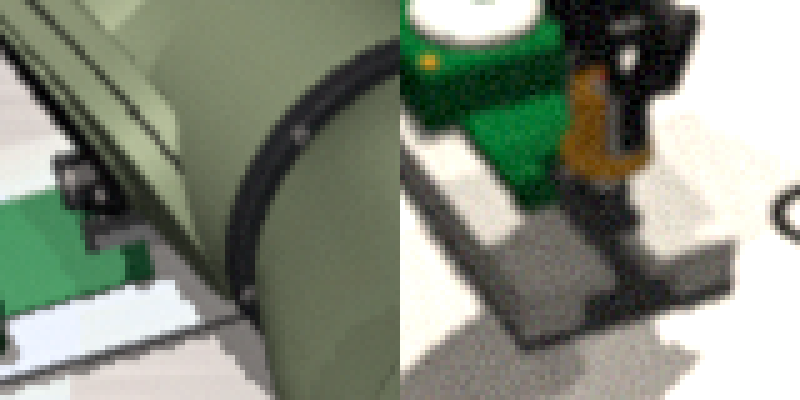

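The top view is blocked by the arm. The side view shows the head (crop 600,200) above the slot's dark band. I'll find the slot's centre line in the unobstructed first pictures, and the head in this one, in the same camera.

```bash
python3 - <<'E'
from h import *
a=np.radians(15.25);yp=np.array([-np.sin(a),np.cos(a)]);xp=np.array([np.cos(a),np.sin(a)]);c=np.array([.5877,.1088])
xs=np.arange(-.03,.0301,.0005)
for n in('top','side'):
    im=np.load('pics/%s0.npz'%n)['im'].mean(2).astype(np.float32)
    for y in (-.12,-.11,-.10,-.09,-.08,-.07):
        P=np.c_[c+y*yp+xs[:,None]*xp,np.full(len(xs),.036)]
        g=cv2.remap(im,proj(n,P).astype(np.float32)[None],None,1)[0]
        th=(np.median(g[:20])+g.min())/2; th2=(np.median(g[-20:])+g.min())/2;i=g.argmin()
        l=i-np.argmax(g[i::-1]>th);r=i+np.argmax(g[i:]>th2)
        print(n,y,'edges',xs[l].round(4),xs[r].round(4),'mid',((xs[l]+xs[r])/2).round(4))
    # plate outer edges in x
    X=np.arange(-.075,.0751,.0005)
    for y in(-.1,-.08):
        g=cv2.remap(im,proj(n,np.c_[c+y*yp+X[:,None]*xp,np.full(len(X),.036)]).astype(np.float32)[None],None,1)[0]
        print('  prof',g[::6].round().astype(int).tolist())
A=np.load('pics/side2.npz');im=A['im'];P=cloud('side',A['d'])
q=P[:,:,:2]-c;lx=q@xp;ly=q@yp
m=(np.abs(ly+.1)<.04)&(np.abs(lx)<.04)&(P[...,2]>.047)&(P[...,2]<.064)
for z0 in np.arange(.046,.088,.003):
    k=(np.abs(ly+.1)<.04)&(np.abs(lx)<.04)&(np.abs(P[...,2]-z0)<.0015)
    if k.sum()>2: print('z',z0.round(3),k.sum(),'lx',np.percentile(lx[k],[3,50,97]).round(4),'ly',np.percentile(ly[k],[3,50,97]).round(4))
k=(np.abs(ly+.1)<.04)&(np.abs(lx)<.025)&(P[...,2]>.050)&(P[...,2]<.062)
print(cv2.minAreaRect(np.c_[lx[k],ly[k]].astype(np.float32)))
print('tcp local',(np.array([.6143,.0126])-c)@xp,(np.array([.6143,.0126])-c)@yp)
E
```

```text
top -0.12 edges -0.01 0.011 mid 0.0005
top -0.11 edges -0.01 0.0115 mid 0.0008
top -0.1 edges -0.0105 0.0105 mid 0.0
top -0.09 edges -0.01 0.011 mid 0.0005
top -0.08 edges -0.01 0.011 mid 0.0005
top -0.07 edges -0.0105 0.0105 mid 0.0
  prof [121, 120, 106, 71, 51, 72, 115, 127, 126, 125, 125, 125, 125, 125, 125, 125, 125, 125, 125, 126, 122, 97, 65, 54, 54, 52, 33, 30, 58, 98, 113, 125, 126, 125, 125, 125, 125, 125, 125, 125, 125, 125, 125, 125, 125, 124, 122, 122, 122, 121, 122]
  prof [121, 122, 107, 73, 52, 70, 112, 126, 126, 125, 125, 125, 126, 125, 125, 126, 126, 125, 125, 126, 120, 96, 69, 54, 53, 53, 36, 28, 50, 89, 112, 126, 126, 125, 125, 125, 125, 125, 125, 125, 125, 125, 125, 125, 125, 124, 121, 120, 122, 123, 121]
side -0.12 edges -0.0125 0.0065 mid -0.003
side -0.11 edges -0.0125 0.006 mid -0.0032
side -0.1 edges -0.0125 0.007 mid -0.0027
side -0.09 edges -0.0135 0.007 mid -0.0032
side -0.08 edges -0.0125 0.006 mid -0.0032
side -0.07 edges -0.012 0.0075 mid -0.0022
  prof [33, 42, 45, 48, 72, 117, 143, 145, 145, 143, 145, 148, 146, 144, 145, 144, 145, 145, 145, 139, 115,
[... 544 characters left out ...]
x [-0.011  -0.0076  0.0076] ly [-0.1257 -0.1224 -0.0895]
z 0.058 29 lx [-0.0104 -0.0052  0.0067] ly [-0.1239 -0.1121 -0.079 ]
z 0.061 23 lx [-0.0105 -0.0028  0.0067] ly [-0.1255 -0.1111 -0.0929]
z 0.064 9 lx [-0.0086 -0.0044  0.0058] ly [-0.1103 -0.1072 -0.0973]
z 0.067 9 lx [-0.0103 -0.0039  0.0057] ly [-0.1096 -0.1076 -0.1023]
z 0.07 8 lx [-0.0101 -0.0026  0.0072] ly [-0.1094 -0.1065 -0.0999]
z 0.073 6 lx [-0.0096 -0.0055  0.0006] ly [-0.1093 -0.1077 -0.103 ]
z 0.085 8 lx [-0.0231 -0.0156  0.016 ] ly [-0.1211 -0.1152 -0.1009]
((-0.0018458366394042969, -0.10157239437103271), (0.019000139087438583, 0.04883340001106262), 1.838393211364746)
tcp local 0.00035973998298921214 -0.09980917085691392
```

```bash
python3 -m crank '4 -0.5 0 0.015 0 0; 4 0 0 0 0 0; 4 0 0 0 0 0; 3 0 0 0 0 0; 2 0 0 0 0 0; 1.5 0 0 0 0 0; 1.5 0 0 0 0 0; 1.5 0 0 0 0 0; 0 0 0 0 0 0'
python3 -c "
from h import *
st()"

```

```text
time_s: 9.9
tool_pos: [0.6147, 0.0126, 0.0896]
ee_rot: [1.022, 1.57, 2.872]
ft_force: [0.2, 0.7, -4.4]
gripper_width: 0.389
t 9.9 pos [0.6147 0.0126 0.0896] rot [1.022 1.57  2.872] F [ 0.2  0.7 -4.4] T [-0.01  0.07 -0.03] w 0.3886604028483652 q [ 0.24  1.05 -0.7   1.47  0.78  0.92  1.15]
```

```bash
python3 -m crank '1.5 0 0 0 0 0; 1.5 0 0 0 0 0; 1.5 0 0 0 0 0; 0 0 0 0 0 0'; python3 -m crank '1.5 0 0 0 0 0; 1.5 0 0 0 0 0; 1.5 0 0 0 0 0; 0 0 0 0 0 0'
python3 -c "
from h import *
st()"

```

```text
time_s: 10.23
tool_pos: [0.6147, 0.0126, 0.085]
ee_rot: [1.168, 1.57, 3.017]
ft_force: [0.2, 0.4, -3.2]
gripper_width: 0.388
time_s: 10.57
tool_pos: [0.6147, 0.0126, 0.0805]
ee_rot: [1.206, 1.57, 3.055]
ft_force: [-0.7, 0.4, -5.3]
gripper_width: 0.388
t 10.5667 pos [0.6147 0.0126 0.0805] rot [1.206 1.57  3.055] F [-0.7  0.4 -5.3] T [0.   0.02 0.  ] w 0.38806890496736335 q [ 0.24  1.06 -0.7   1.47  0.79  0.9   1.14]
```

```bash
python3 -m crank '2 0 0 0 0 0; 2 0 0 0 0 0; 2 0 0 0 0 0; 2 0 0 0 0 0; 2 0 0 0 0 0; 2 0 0 0 0 0; 1.5 0 0 0 0 0; 0 0 0 0 0 0';for i in 1 2 3; do python3 -m crank '0.6 0 0 0 0 0;0 0 0 0 0 0' | grep -E 'pos|force'; done
python3 -c "
from h import *
st();go([.6147,.0126,.0744],105.9)"

```

```text
time_s: 11.23
tool_pos: [0.6147, 0.0126, 0.0669]
ee_rot: [1.209, 1.57, 3.058]
ft_force: [-1.1, 0.1, -4.3]
gripper_width: 0.387
tool_pos: [0.6148, 0.0126, 0.0667]
ft_force: [-0.0, -0.8, -5.1]
tool_pos: [0.6149, 0.0127, 0.0662]
ft_force: [-0.4, -1.0, -2.1]
tool_pos: [0.615, 0.0127, 0.066]
ft_force: [-1.8, 0.5, 5.5]
t 11.7333 pos [0.615  0.0127 0.066 ] rot [-1.64   1.57   0.209] F [-1.8  0.5  5.5] T [-0.13  0.58  0.01] w 0.39378543804994287 q [ 0.23  1.08 -0.68  1.48  0.81  0.88  1.13]
shift [-8.4  0.3 -0. ] yaw now 105.93 ax 0.0006 toolx [ 6.e-04  1.e-04 -1.e+00] q7 1.127
```

```bash
python3 -m crank '-3 0 0 0 0 0; -3 0 0 0 0 0; -2.5 0 0 0 0 0; -0.9 0 0 0 0 0; 0 0 0 0 0 0; 0 0 0 0 0 0'; python3 -m crank '0 0 2 0 0 0; 0 0 2 0 0 0;0 0 2 0 0 0; 0 0 2 0 0 0; 0 0 2 0 0 0; 0 0 2 0 0 0;0 0 2 0 0 0; 0 0 2 0 0 0; 0 0 0 0 0 0'
python3 -c "
from h import *
st();go([.5983,.0692,.0745],105.5)"

```

```text
time_s: 12.23
tool_pos: [0.6148, 0.0126, 0.0749]
ee_rot: [0.289, 1.571, 2.138]
ft_force: [-0.5, -0.4, -3.0]
gripper_width: 0.388
time_s: 12.98
tool_pos: [0.6103, 0.0285, 0.075]
ee_rot: [-0.245, 1.57, 1.605]
ft_force: [-0.1, 0.4, -3.7]
gripper_width: 0.386
t 12.9833 pos [0.6103 0.0285 0.075 ] rot [-0.245  1.57   1.605] F [-0.1  0.4 -3.7] T [ 0.03  0.01 -0.02] w 0.38589683779014844 q [ 0.21  1.06 -0.69  1.49  0.8   0.88  1.1 ]
shift [ 0.5  0.4 42.4] yaw now 105.97 ax 0.0081 toolx [-0.e+00  4.e-04 -1.e+00] q7 1.103
```

```bash
python3 -m crank '0.4 0.2 3 0 0 0; 0 0 3 0 0 0;0 0 3 0 0 0; 0 0 3 0 0 0; 0 0 3 0 0 0; 0 0 3 0 0 0;0 0 3 0 0 0; 0 0 3 0 0 0; 0 0 3 0 0 0; 0 0 3 0 0 0; 0 0 2 0 0 0; 0 0 0 0 0 0'
python3 -c "
from h import *
st();go([.5983,.0692,.0745],105.5)"

```

```text
time_s: 13.98
tool_pos: [0.6013, 0.0593, 0.0746]
ee_rot: [-0.197, 1.57, 1.653]
ft_force: [-0.2, -0.0, -4.1]
gripper_width: 0.389
t 13.9833 pos [0.6013 0.0593 0.0746] rot [-0.197  1.57   1.653] F [-0.2 -0.  -4.1] T [0.05 0.04 0.05] w 0.388652620182287 q [ 0.16  1.05 -0.68  1.52  0.8   0.86  1.04]
shift [ 0.1  0.2 10.3] yaw now 105.98 ax 0.0083 toolx [-0.e+00  4.e-04 -1.e+00] q7 1.039
```

```bash
python3 -m crank '0 0 1.2 0 0 0; 0 0 1.2 0 0 0;0 0 1.2 0 0 0; 0 0 1.2 0 0 0; 0 0 1.2 0 0 0; 0 0 0 0 0 0'; for i in 1 2 3; do python3 -m crank '0 0 0.5 0 0 0; 0 0 0.5 0 0 0; 0 0 0 0 0 0' | grep -E 'pos|force'; done
```

```text
time_s: 14.48
tool_pos: [0.5997, 0.0648, 0.0745]
ee_rot: [-0.098, 1.571, 1.751]
ft_force: [-0.1, 0.1, -4.7]
gripper_width: 0.389
tool_pos: [0.5995, 0.0655, 0.0746]
ft_force: [0.6, 0.0, -4.4]
tool_pos: [0.5992, 0.0665, 0.0745]
ft_force: [-0.0, -1.0, -3.9]
tool_pos: [0.599, 0.0675, 0.0745]
ft_force: [-1.2, -0.7, -4.4]
```

```bash
for i in 1 2 3 4 5 6; do python3 -m crank '0 0 0.5 0 0 0; 0 0 0 0 0 0' | grep -E 'pos|force'; done; python3 -c "
from h import *
st()"
```

```text
tool_pos: [0.5988, 0.0679, 0.0745]
ft_force: [-0.5, 0.3, -3.0]
tool_pos: [0.5987, 0.0684, 0.0745]
ft_force: [-0.9, -0.2, -4.1]
tool_pos: [0.5986, 0.0689, 0.0745]
ft_force: [-0.2, -0.1, -4.2]
tool_pos: [0.5984, 0.0694, 0.0745]
ft_force: [-1.0, -0.8, -3.8]
tool_pos: [0.5983, 0.0695, 0.0745]
ft_force: [1.2, -2.2, -4.3]
tool_pos: [0.5982, 0.0698, 0.0745]
ft_force: [1.5, -3.8, -3.4]
t 16.2333 pos [0.5982 0.0698 0.0745] rot [ 2.98   1.57  -1.454] F [ 1.5 -3.8 -3.4] T [-1.04 -0.29 -0.  ] w 0.38866808670554037 q [ 0.14  1.05 -0.67  1.53  0.8   0.86  1.02]
```

Contact with the notch bottom came at y=0.0695, as predicted (0.0692), with a gentle 4 N. Now turning clockwise (+ax).

```bash
python3 -m crank '0 0 0 0.1 0 0;0 0 0 0.1 0 0;0 0 0 0.1 0 0;0 0 0 0.1 0 0;0 0 0 0.1 0 0;0 0 0 0.1 0 0;0 0 0 0.1 0 0' ; python3 -c "
from h import *
st();go([.5982,.0698,.0745],105.9)"; python3 -m crank '0 0 0 0.1 0 0;0 0 0 0.1 0 0;0 0 0 0.1 0 0;0 0 0 0.1 0 0;0 0 0 0.1 0 0;0 0 0 0.1 0 0;0 0 0 0.1 0 0; 0 0 0 0 0 0'; python3 -c "
from h import *
st();go([.5982,.0698,.0745],105.9)"
```

```text
time_s: 16.82
tool_pos: [0.598, 0.0697, 0.0744]
ee_rot: [3.101, 1.57, -2.039]
ft_force: [0.1, -5.1, -4.3]
gripper_width: 0.387
t 16.8167 pos [0.598  0.0697 0.0744] rot [ 3.101  1.57  -2.039] F [ 0.1 -5.1 -4.3] T [-1.22 -0.02  0.1 ] w 0.3868919722054333 q [ 0.07  1.01 -0.5   1.53  0.63  0.76  0.44]
shift [-0.1 -0.1  0.2] yaw now 65.53 ax -0.7046 toolx [-4.e-04 -8.e-04 -1.e+00] q7 0.441
time_s: 17.48
tool_pos: [0.598, 0.0697, 0.0744]
ee_rot: [-2.414, 1.57, -1.972]
ft_force: [0.8, -5.6, -4.4]
gripper_width: 0.399
t 17.4833 pos [0.598  0.0697 0.0744] rot [-2.414  1.57  -1.972] F [ 0.8 -5.6 -4.4] T [-1.43 -0.14 -0.  ] w 0.3985026791502515 q [-0.02  0.99 -0.32  1.53  0.43  0.69 -0.09]
shift [-0.1  0.   0.3] yaw now 25.32 ax -1.4063 toolx [-5.0e-04 -1.1e-03 -1.0e+00] q7 -0.094
```

```bash
L(){ python3 -c "
from h import *
s=ctrl.observe();R=Ro.from_euler('xyz',s['ee_rot']).as_matrix();print(round(s['time_s'],2),'yaw',round(float(np.degrees(np.arctan2(R[1,2],R[0,2]))),1),'z',round(s['tool_pos'][2],4),'F',np.round(s['ft_force'],1),'T',np.round(s['ft_torque'],3),'w',round(s['gripper_width'],3))"; }
python3 -m crank '0 0 0 0.1 0 0;0 0 0 0 0 0'>/dev/null;L
python3 -m crank '0 0 0 0.1 0 0;0 0 0 0 0 0'>/dev/null;L
python3 -m crank '0 0 0 0.1 0 0;0 0 0 0 0 0'>/dev/null;L
python3 -m crank '0 0 0 0.1 0 0;0 0 0 0 0 0'>/dev/null;L
python3 -m crank '0 0 0 0.1 0 0;0 0 0 0 0 0'>/dev/null;L
```

```text
17.65 yaw 19.6 z 0.0744 F [ 0.5 -5.7 -5.1] T [-1.372 -0.069  0.036] w 0.39
17.82 yaw 13.9 z 0.0744 F [ 1.6 -5.7 -6.6] T [-1.376 -0.41   0.027] w 0.39
17.98 yaw 8.2 z 0.0745 F [ 3.2 -5.7 -5.5] T [-1.38  -0.901  0.06 ] w 0.388
18.15 yaw 2.4 z 0.0744 F [ 4.4 -5.4 -8.2] T [-1.371 -0.919  0.039] w 0.388
18.32 yaw -3.3 z 0.0743 F [  3.6  -4.8 -10.2] T [-1.308 -0.967  0.035] w 0.393
```

```bash
cat > l.sh <<'X'
python3 -c "
from h import *
s=ctrl.observe();R=Ro.from_euler('xyz',s['ee_rot']).as_matrix();print(round(s['time_s'],2),'yaw',round(float(np.degrees(np.arctan2(R[1,2],R[0,2]))),1),'z',round(s['tool_pos'][2],4),'F',np.round(s['ft_force'],1),'T',np.round(s['ft_torque'],3),'w',round(s['gripper_width'],3),'q7',round(s['q'][6],2))"
X
python3 -m crank '0.5 0 0 0 0 0;0 0 0 0 0 0'>/dev/null;sh l.sh
python3 -m crank '0.35 0 0 0.1 0 0;0 0 0 0 0 0'>/dev/null;sh l.sh
python3 -m crank '0.35 0 0 0.1 0 0;0 0 0 0 0 0'>/dev/null;sh l.sh
python3 -m crank '0.35 0 0 0.1 0 0;0 0 0 0 0 0'>/dev/null;sh l.sh
python3 -m crank '0 0 0 0 0 0;0 0 0 0 0 0'>/dev/null;sh l.sh
```

```text
18.48 yaw -2.9 z 0.074 F [ 2.4 -4.8 -4.2] T [-1.359 -0.659  0.06 ] w 0.391 q7 -0.45
18.65 yaw -9.0 z 0.0737 F [ 2.1 -5.4 -5.4] T [-1.322 -0.655  0.062] w 0.387 q7 -0.52
18.82 yaw -14.7 z 0.0733 F [ 2.3 -5.6 -4.7] T [-1.358 -0.581  0.09 ] w 0.389 q7 -0.59
18.98 yaw -20.5 z 0.073 F [ 1.4 -5.6 -4.4] T [-1.361 -0.512 -0.028] w 0.388 q7 -0.66
19.15 yaw -20.1 z 0.073 F [ 2.2 -6.6 -3.9] T [-1.363 -0.52  -0.041] w 0.387 q7 -0.66
```

```bash

for i in 1 2 3 4; do python3 -m crank '0.35 0 0 0.1 0 0;0 0 0 0 0 0'>/dev/null;sh l.sh;python3 -m crank '0 0 0 0 0 0'>/dev/null;sh l.sh; done
```

```text
19.32 yaw -26.2 z 0.0726 F [ 2.3 -5.4 -3.5] T [-1.384 -0.453 -0.021] w 0.393 q7 -0.73
19.4 yaw -25.9 z 0.0726 F [ 2.  -5.9 -4.3] T [-1.416 -0.515  0.02 ] w 0.382 q7 -0.73
19.57 yaw -31.9 z 0.0722 F [ 1.6 -5.5 -3.9] T [-1.359 -0.418  0.049] w 0.391 q7 -0.8
19.65 yaw -31.6 z 0.0723 F [ 1.9 -5.8 -4.5] T [-1.442 -0.446 -0.031] w 0.388 q7 -0.8
19.82 yaw -37.7 z 0.0719 F [ 0.9 -5.  -2.6] T [-1.363 -0.361  0.047] w 0.389 q7 -0.87
19.9 yaw -37.4 z 0.0719 F [ 1.2 -5.6 -4. ] T [-1.414 -0.386  0.025] w 0.388 q7 -0.87
20.07 yaw -43.4 z 0.0715 F [ 1.4 -5.6 -3. ] T [-1.389 -0.315 -0.013] w 0.386 q7 -0.94
20.15 yaw -43.1 z 0.0715 F [ 1.2 -5.1 -3.5] T [-1.411 -0.293 -0.026] w 0.382 q7 -0.94
```

```bash
python3 -c "
from h import *
im,d=ctrl.camera('side');np.savez('pics/s3.npz',im=im,d=d)
im2,d2=ctrl.camera('top')
u=proj('side',[.598,.07,.06])[0].astype(int);print(u)
a=cv2.resize(im[u[1]-30:u[1]+30,u[0]-30:u[0]+30],(480,480),interpolation=3)
v=proj('top',[.598,.07,.06])[0].astype(int)
b=cv2.resize(im2[v[1]-25:v[1]+25,v[0]-25:v[0]+25],(300,300),interpolation=3)
can=np.zeros((480,780,3),np.uint8);can[:,:480]=a;can[:300,480:]=b
cv2.imwrite('pics/g1.png',np.clip(can[...,::-1]*1.8,0,255).astype(np.uint8))"
```

```text
[295 191]
```

View pics/g1.png

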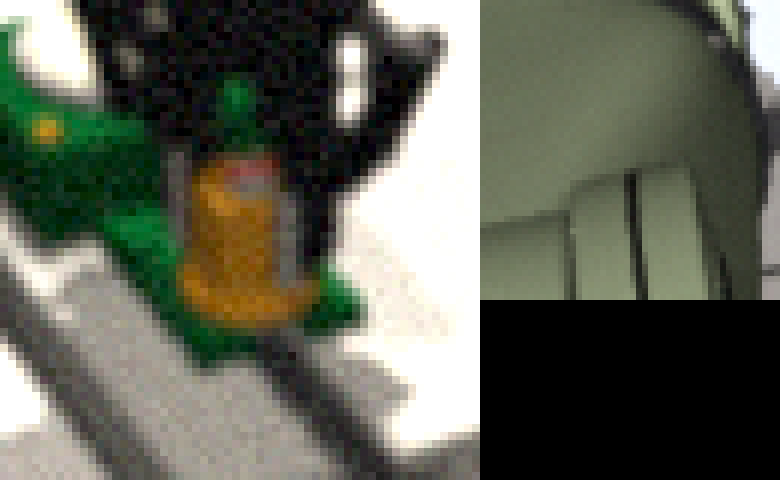

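The side view shows the nut on the foot with its flange at (250,300). The shank end's red line at (235,172)–(275,165) lies across the slot, so the head has stopped square and the nut is now turning alone. Continuing in small steps.

```bash

for i in 1 2 3 4; do python3 -m crank '0.35 0 0 0.1 0 0;0 0 0 0 0 0'>/dev/null;sh l.sh;python3 -m crank '0 0 0 0 0 0'>/dev/null;sh l.sh; done
```

```text
20.42 yaw -49.1 z 0.0712 F [ 0.3 -5.6 -2.6] T [-1.305 -0.217  0.019] w 0.394 q7 -1.01
20.5 yaw -48.8 z 0.0712 F [ 1.3 -5.6 -3.8] T [-1.427 -0.243  0.016] w 0.392 q7 -1.0
20.67 yaw -54.9 z 0.0711 F [-0.2 -6.2  3.1] T [-1.327  0.101 -0.048] w 0.391 q7 -1.08
20.75 yaw -54.6 z 0.0711 F [-0.7 -5.7  2.7] T [-1.254  0.058  0.004] w 0.391 q7 -1.07
20.92 yaw -60.6 z 0.0711 F [-2.2 -6.3  9.2] T [-1.213  0.49  -0.039] w 0.387 q7 -1.14
21.0 yaw -60.3 z 0.0711 F [-1.9 -5.8  8.4] T [-1.22   0.537 -0.053] w 0.39 q7 -1.14
21.17 yaw -66.3 z 0.0711 F [-4.  -5.8 14.3] T [-1.129  0.906 -0.077] w 0.386 q7 -1.21
21.25 yaw -66.0 z 0.0711 F [-4.  -5.5 15.5] T [-1.049  0.876 -0.096] w 0.389 q7 -1.21
```

```bash

python3 -m crank '-1 0 0 0 0 0;0 0 0 0 0 0'>/dev/null;sh l.sh;python3 -m crank '0 0 0 0 0 0'>/dev/null;sh l.sh
for i in 1 2 ; do python3 -m crank '0 0 0 0.1 0 0;0 0 0 0 0 0'>/dev/null;sh l.sh;python3 -m crank '0 0 0 0 0 0'>/dev/null;sh l.sh; done
```

```text
21.42 yaw -66.0 z 0.0712 F [-0.6 -4.8 -1.1] T [-1.116  0.212  0.154] w 0.389 q7 -1.21
21.5 yaw -66.0 z 0.0711 F [-1.  -5.  -2.1] T [-1.166  0.119  0.081] w 0.39 q7 -1.21
21.67 yaw -72.0 z 0.0711 F [ 0.1 -6.1 -3. ] T [-1.151 -0.039  0.035] w 0.387 q7 -1.28
21.75 yaw -71.7 z 0.0712 F [ 0.6 -4.8 -2.8] T [-1.116 -0.021  0.027] w 0.388 q7 -1.28
21.92 yaw -77.8 z 0.0712 F [ 0.2 -4.9 -3.5] T [-1.072  0.039  0.044] w 0.386 q7 -1.35
22.0 yaw -77.5 z 0.0712 F [ 0.6 -5.1 -2.4] T [-1.057 -0.069 -0.02 ] w 0.391 q7 -1.34
```

```bash

for i in 1 2 3 4; do python3 -m crank '0 0 0 0.1 0 0;0 0 0 0 0 0'>/dev/null;sh l.sh;python3 -m crank '0 0 0 0 0 0'>/dev/null;sh l.sh; done
```

```text
22.17 yaw -83.5 z 0.0711 F [-0.7 -5.9 -2. ] T [-1.056  0.06  -0.05 ] w 0.39 q7 -1.42
22.25 yaw -83.2 z 0.0711 F [ 0.6 -5.4 -2.9] T [-0.923  0.056 -0.094] w 0.39 q7 -1.41
22.42 yaw -89.2 z 0.0711 F [-0.4 -4.5 -2.4] T [-0.98   0.018 -0.12 ] w 0.392 q7 -1.48
22.5 yaw -88.9 z 0.0711 F [ 0.2 -4.2 -2.1] T [-0.946  0.044 -0.138] w 0.388 q7 -1.48
22.67 yaw -94.9 z 0.0711 F [-0.3 -3.9 -3.3] T [-0.891  0.051 -0.056] w 0.389 q7 -1.55
22.75 yaw -94.6 z 0.0711 F [-0.3 -4.5 -2.4] T [-0.815  0.076 -0.217] w 0.384 q7 -1.55
22.92 yaw -100.6 z 0.0711 F [-0.4 -5.2 -2.9] T [-0.843  0.05   0.074] w 0.386 q7 -1.62
23.0 yaw -100.3 z 0.0711 F [-0.1 -4.4 -2.2] T [-0.732  0.014 -0.31 ] w 0.388 q7 -1.62
```

```bash

for i in 1 2 3 4 5 6; do python3 -m crank '0 0 0 0 0 0'>/dev/null;sh l.sh; done
```

```text
23.08 yaw -100.3 z 0.0711 F [-0.1 -3.7 -3.5] T [-0.666  0.02  -0.313] w 0.391 q7 -1.62
23.17 yaw -100.3 z 0.0711 F [-0.5 -2.7 -4.6] T [-0.622 -0.023 -0.236] w 0.391 q7 -1.62
23.25 yaw -100.3 z 0.0711 F [-0.  -4.1 -4.6] T [-0.664  0.05  -0.21 ] w 0.39 q7 -1.62
23.33 yaw -100.3 z 0.0711 F [-0.3 -3.1 -4.2] T [-0.528  0.034 -0.256] w 0.387 q7 -1.62
23.42 yaw -100.3 z 0.0711 F [-0.3 -2.9 -5. ] T [-0.578  0.05  -0.198] w 0.39 q7 -1.62
23.5 yaw -100.3 z 0.0711 F [-0.3 -3.3 -5. ] T [-0.522  0.024 -0.197] w 0.386 q7 -1.62
```

At rest the moment holds at about 0.2 N m in magnitude, having passed 0.15 about 0.1–0.2 rad earlier. The angle estimate also puts the preload near 35–40 N, so the nut is snug. Releasing.

```bash
python3 -m crank '0 0 0 0 0 0;0 0 0 0 0 0;0 0 0 0 0 0;0 0 0 0 0 0;0 0 0 0 0 0' 110; python3 -m crank '-3 0 0 0 0 0;-5 0 0 0 0 0;-8 0 0 0 0 0;-10 0 0 0 0 0;-12 0 0 0 0 0;-15 0 0 0 0 0;-15 0 0 0 0 0;-15 0 0 0 0 0;-15 0 0 0 0 0;-15 0 0 0 0 0;-15 0 0 0 0 0;-15 0 0 0 0 0'; python3 -c "
from h import *
st();go([.45,-.25,.25])"
```

```text
time_s: 23.92
tool_pos: [0.5982, 0.0705, 0.0713]
ee_rot: [2.775, 1.57, 1.024]
ft_force: [-0.4, 0.2, -0.7]
gripper_width: 0.572
time_s: 24.92
tool_pos: [0.5981, 0.0702, 0.2162]
ee_rot: [1.943, 1.57, 0.192]
ft_force: [0.2, -0.1, -0.1]
gripper_width: 0.57
t 24.9167 pos [0.5981 0.0702 0.2162] rot [1.943 1.57  0.192] F [ 0.2 -0.1 -0.1] T [-0.01  0.01  0.06] w 0.570231429432773 q [-0.32  0.81  0.33  1.43 -0.29  0.95 -1.67]
shift [-34.  -88.3 341.5] yaw now -100.33  toolx [ 9.e-04  2.e-04 -1.e+00] q7 -1.675
```

Clear. Now I'll move the arm aside and look with both cameras.

```bash
python3 -m crank '-3 -7 28 0 0 0;-3 -7 28 0 0 0;-3 -7 28 0 0 0;-3 -7 28 0 0 0;-3 -7 28 0 0 0;-3 -7 28 0 0 0;-3 -7 28 0 0 0;-3 -7 28 0 0 0;-3 -7 28 0 0 0;-3 -7 28 0 0 0;-3 -7 28 0 0 0;0 0 0 0 0 0'; python3 - <<'E'
from h import *
st();ims=[]
a=np.radians(15.25);yp=np.array([-np.sin(a),np.cos(a)]);xp=np.array([np.cos(a),np.sin(a)])
for n in('top','side'):
    im,d=ctrl.camera(n);np.savez('pics/%s9.npz'%n,im=im,d=d)
    u=proj(n,[.592,.09,.05])[0].astype(int);r=32
    c=im[u[1]-r:u[1]+r,u[0]-r:u[0]+r];ims.append(cv2.resize(c,(400,400),interpolation=3))
    P=cloud(n,d);P0=cloud(n,np.load('pics/%s0.npz'%n)['d'])
    for X,l in((P0,'before'),(P,'after')):
        m=(np.hypot(X[...,0]-.570,X[...,1]-.17)<.085)&(X[...,2]>.068);print(n,l,'housing',cv2.minAreaRect(X[m][:,:2].astype(np.float32)),X[m].mean(0).round(4))
    m=(np.hypot(P[...,0]-.598,P[...,1]-.069)<.02)&(P[...,2]>.078);print(n,'nut top',P[m].mean(0).round(4),np.percentile(P[m][:,2],[10,50,95]).round(4))
cv2.imwrite('pics/h1.png',np.clip(np.hstack(ims)[...,::-1]*1.6,0,255).astype(np.uint8))
E
```

```text
time_s: 25.92
tool_pos: [0.4647, -0.2241, 0.249]
ee_rot: [0.445, 1.568, -1.312]
ft_force: [-0.1, 0.2, 0.6]
gripper_width: 0.57
t 25.9167 pos [ 0.4647 -0.2241  0.249 ] rot [ 0.445  1.568 -1.312] F [-0.1  0.2  0.6] T [-0.03  0.04 -0.  ] w 0.570342061792746 q [ 0.23  0.63  0.28  1.7  -0.22  0.84 -1.15]
top before housing ((0.5712127089500427, 0.17236682772636414), (0.10082446783781052, 0.09105013310909271), 15.683253288269043) [0.5696 0.1704 0.0812]
top after housing ((0.5711501836776733, 0.17269834876060486), (0.10100805014371872, 0.09089028090238571), 15.267571449279785) [0.5695 0.1707 0.0813]
top nut top [0.5982 0.0699 0.0875] [0.0838 0.0865 0.0943]
side before housing ((0.5695651769638062, 0.16700337827205658), (0.09959010034799576, 0.09144549071788788), 14.676591873168945) [0.5674 0.1577 0.0778]
side after housing ((0.5693596005439758, 0.16769537329673767), (0.09904930740594864, 0.09285266697406769), 14.62123966217041) [0.569  0.1575 0.078 ]
side nut top [0.5977 0.0643 0.0845] [0.0804 0.0834 0.0921]
```

View pics/h1.png

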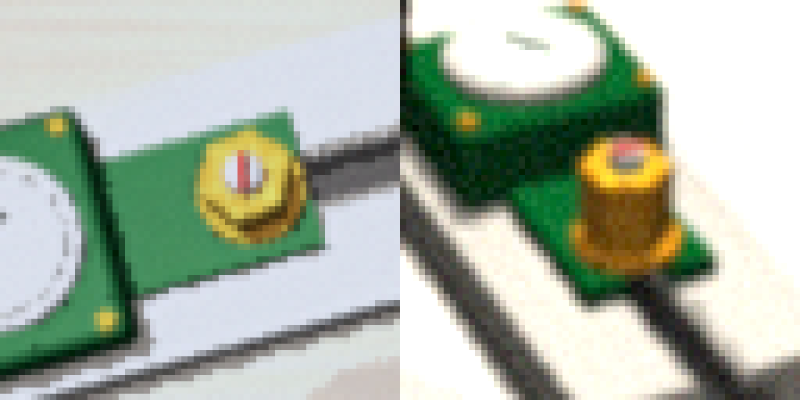

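The top view shows the nut seated over the notch at crop (250,185). The red line at (240,150)–(243,190) stands across the slot, and the housing has moved less than 1 mm. The shank stands about 7 mm above the nut, which matches "tight". Handing in.

```bash
python3 -c "
from h import *
print(ctrl.close_job())"
```

```text
the job is handed in; nothing more can be done
None
```

I handed the job in at about 26 s of robot time. The housing is clamped and nothing else on the ledge was touched.

**What I did:**
- I lifted the T-bolt by its brass nut and lowered its head lengthwise into the slot in front of the foot.
- I slid it along the slot until it met the notch's bottom, at 0.0695 m in y against 0.0692 m predicted. The contact force was about 4 N.
- I turned it clockwise until the head stopped, went on turning the nut until it was snug, then let go and moved the arm clear.

**Last checks:**
- **Bolt:** The shank stands about 7 mm above the nut, which is the "tight" value. The red line lies across the slot, within about 10° of exactly square; that fits the stop's 1.6–1.8 rad range.
- **Housing:** It shifted by less than 1 mm, within camera noise.
- **Tightness:** The moment at rest held at about 0.2 N m, past the 0.15 N m mark. The clamp force could only be estimated from the turning angle, at roughly 35–40 N.

**What disagreed:**
- The resting moment read negative, opposite to the sign I expected while tightening. I took this as the arm springing back slightly against the nut's friction.
- The two cameras differed from each other by up to 3–5 mm in y. I relied on averages and on what the arm felt at contact.
- While I was lowering the nut the fingers briefly pressed about 15 N down on the foot, which I then eased off.

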